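# Open the tab-locked pulp canister

### The arm

A 6-joint arm with a two-finger parallel gripper is mounted at the origin on the work surface. World frame = base frame: x ahead of the robot, y to its left, z up, the work surface at z = 0. Lengths are in m, angles in rad, forces in N, time in s.
With the tool pointing down it reaches from about 0.325 to 0.9 m from the base axis. Payload 6.1 kg.
Tool frame: the origin (TCP) lies midway between the tips of the shut fingers; the grasp point (between the pads) lies 19 mm behind it; z points along the fingers, y is the direction in which the jaws open and shut (so a half turn about z gives the same grasp; the last joint's range is limited). The gripper opens to 87 mm and grips with 3 to 60 N. Pads are 19 mm wide; open, the fingers measure 117 mm over their backs; the gripper's body (75 mm by 190 mm) begins 51 mm behind the grasp point.
Start: joints at [1.211, 0.22, 1.526, -0, 1.395, -0.126], TCP at [0.145, 0.608, 0.223] pointing down, gripper open.
Joint ranges: [-2.98, 2.98], [-0.91, 2.08], [0.09, 2.57], [-1.24, 4.39], [0.2, 2.65], [-2.68, 2.68]. Speed limits (rad/s): [2.57, 2.57, 3.01, 3.14, 3.14, 3.14].

### API

Orientations are given as [roll, pitch, yaw] about the fixed x, y, z axes, in that order (R = Rz(yaw) Ry(pitch) Rx(roll)).
In Python, from bench import bot gives the robot as it stands.
- The arm moves only by the shell command python3 -m jog 'ROWS' [FORCE]. ROWS is JSON, a list of rows, each a list of 5 numbers: the opening, from 0 (shut) to 1 (fully open), then the shift along the world's x, y, z in cm, then the turn about the world's z in rad. A call has 1 to 5 rows; each row is the pose to reach, as a shift and turn from the pose measured when the call began; what a row does not reach only later rows make up. A row lasts 1/10 s, in which the tool goes at most 50 mm and 8.59 degrees, less where a joint would pass 70% of its speed; a pose out of reach is approached as far as the arm can. A call with a gripper value outside its range is refused whole. The fingers move at their own pace and stop on an object; FORCE is the grip in N (left out, the last holds). Time passes only in rows, so rows that repeat a pose let the fingers close. It gives the time, the measured TCP pose, the force and the opening at its end, in the units of the state.
- bot.get_obs(): the state, without advancing time (a new reading comes with each control period).
- bot.snapshot(name): name is "side" or "top" or "wrist"; returns a dict with "color" (384x512x3 uint8, red, green, blue), "camera_matrix" (3x3 intrinsics, pixels), "k1" (the pictures are not rectified: a ray, as slopes to the right and down, at radius r is drawn at 1 + k1 r^2 times it, then the intrinsics apply), "origin" and "rotation" of the camera in the world; the wrist camera has in their place "hand_eye" (4x4, takes a point from camera to tool coordinates, whose origin is the TCP and whose axes are the flange's). Camera axes: x right, y down, z forward; pixel columns grow to the right and rows downward; lengths in m; the calibration is good to about 2 mm. A picture is of the moment at which its call begins: read the wrist's pose just before it. There is no depth.
- bot.hand_in(): hands the job in, once; it reports no verdict.
The state is a dict: "clock": time; "joints": joint angles; "dq": joint speeds; "effort": joint torques, N m; "tcp_pos": TCP position; "tool_rot": TCP orientation; "contact_force": force on the tool from outside, world axes, zero at the start; "torque": the same for the moment, N m; "width": opening from 0.0 (shut) to 1.0 (fully open).
Only numpy, scipy, OpenCV 4.12 (cv2) and the standard library are available. Lean on these libraries where they do the work, as an engineer would, in place of code of your own. Each camera call takes 0.05 s, during which the arm holds its last target.

### The job

Open the pulp canister: squeeze the two blue tabs of its cap together, keep them squeezed while turning the cap anticlockwise (seen from above) until you feel it come up against its springy end stop, without forcing it, then lift the cap off. Set it down gently, plug downwards, inside the empty metal tray, let go of it, and leave the fruit, the knife and the bowl alone.

Things in the scene. Friction and masses are not known exactly. Their poses are not given: they have to be found in the camera images.
- cap_grip (a point): Grip point of the loose cap: on its axis, half-way up the two upright blue tabs, which stand at +y and -y of it (z up). Each tab is 24 mm wide (along x), 6 mm thick and reaches from the white disc's top, 20 mm below this point, to 17 mm above it. Outer faces 50 mm apart at rest (along y), 36 mm apart squeezed right in
- cap: The cap, origin at the centre of its plug's underside (44 mm below cap_grip), same axes: a grey plug 82 mm across, 16 mm deep, with small lugs at +x and -x; over it a white disc 116 mm across, 8 mm thick, then the tabs. About 0.27 kg, give or take 40 percent. Without both tabs squeezed it cannot turn anticlockwise
- tab_a (a joint): How far the tab at +y is pressed inwards (m): 0 at rest, 0.007 right in; its spring takes 3 N to start and 11.5 N right in. The cap is locked unless both tabs are in by more than about 5 mm
- tab_b (a joint): The same for the tab at -y
- canister: Round steel canister 126 mm across, fixed to the bench; origin at the centre of its foot, z up, rim 130 mm above it. The cap's disc lies on the rim; its lugs are held under hidden lips. With tabs squeezed the cap turns easily; the lugs come clear 0.4 to 1.2 rad anticlockwise from the start (differs each time, cannot be seen)
- tray: Empty metal tray, 260 mm (along its y) by 200 mm (along its x), 18 mm high, walls and floor 4 to 5 mm thick, fixed; origin at the centre of its underside. The cap stands in it on its plug. A landing harder than 40 N is too rough
- durian: Bystander: half a spiny fruit, 150 mm across with its spines and 90 mm high, cut side down on the cutting board; origin at the centre of its underside
- knife: Bystander: kitchen knife lying on the cutting board, 215 mm long along its y; origin under its middle
- bowl: Bystander: small steel bowl 120 mm across, 50 mm high, with yellow fruit pieces; origin at the centre of its underside
- bayonet: The hidden lips and end stop in the mouth; origin at the rim's centre, axes as the canister's. About 0.12 rad after the lugs come clear a sprung stop pushes back, 0.12 N m more per 0.01 rad: at 0.3 to 0.5 N m stop, ease back 0.03 to 0.06 rad to unload it, and lift (out after 16 mm). Over 20 N on it from the cap (0.9 N m, or pulling on held lugs) breaks it. A cap pressed on the rim drags
Mind the look-alikes: they are no part of the job. Leave any pink look-alike of the canister alone. Leave any purple look-alike of the cap alone.

How it is judged:
On the way, in this order (a step that is already met when the one before it is completed fails the run):
1. the cap, still in the canister's mouth, has been turned with both tabs squeezed (angle between the x axis of cap and the x axis of canister, either way round above 0.35 rad and z of cap in the frame of canister below 0.122 m and value of joint each of tab_a, tab_b above 0.004 m), for 0.1 s.
2. the cap is lifted clear of the canister (z of cap in the frame of canister above 0.145 m), for 0.1 s.
At the end, for the whole second after the job is handed in: The cap stands at rest on its plug on the tray's floor (axis within 60 mm of the tray's middle along its x and 80 mm along its y, tilt under 0.1 rad), released, both tabs sprung out again (x of cap in the frame of tray between -0.06 and 0.06 m and y of cap in the frame of tray between -0.08 and 0.08 m and z of cap in the frame of tray below 0.012 m and angle between cap's own z axis and vertical below 0.1 rad and linear speed of cap below 0.02 m/s and value of joint each of tab_a, tab_b below 0.001 m); the robot touches nothing.
It fails at once if the bayonet forced: more than 20 N between the cap and the lips or end stop in the mouth (contact force between cap and bayonet above 20 N).
It fails at once if cap dropped or slammed into the tray: more than 40 N (contact force between cap and tray above 40 N).
It fails at once if fruit moved by more than 20 mm (distance of durian from where it was at the start of the episode above 0.02 m).
It fails at once if knife moved by more than 20 mm (distance of knife from where it was at the start of the episode above 0.02 m).
It fails at once if bowl moved by more than 20 mm (distance of bowl from where it was at the start of the episode above 0.02 m).
It also fails if it takes over 72 s, if anything falls off the work surface, if the arm or the gripper's body presses on something with over 40 N, if the wrist force passes 120 N, or if a joint passes its speed limit or range.

## Working session

There is one attempt and no reset: what is moved stays moved. The work goes in short steps, Python scripts to look and compute and a shell command to move; the robot and the scene stay as the last step left them, time stands still between calls to the robot, and variables do not carry over. Pictures are saved under pics/ and viewed, and the job is handed in when it is done.

```bash
ls; mkdir -p pics; python3 - <<'E'
from bench import bot
import cv2
o=bot.get_obs();print(o)
for n in ("side","top","wrist"):
    s=bot.snapshot(n)
    cv2.imwrite(f"pics/{n}0.png",s["color"][:,:,::-1])
    print(n,{k:v for k,v in s.items() if k!="color"})
E
```

```text
pics
{'clock': 0.0, 'joints': array([ 1.21093282e+00,  2.21225372e-01,  1.52763633e+00, -1.78663000e-06,
        1.39469060e+00, -1.26090576e-01]), 'dq': array([-4.48089776e-05, -5.43620162e-04,  6.24429309e-04,  2.22870278e-04,
        1.32674719e-03,  6.60690291e-05]), 'effort': array([-1.96410010e-04, -4.94604957e+01, -3.87377822e+01,  6.98484527e-02,
        5.69567434e-02, -1.42476365e-04]), 'tcp_pos': array([0.14455569, 0.60740506, 0.22142438]), 'tool_rot': array([-3.13964834e+00, -2.44694189e-04,  2.90781980e+00]), 'contact_force': array([ 1.33089981,  0.86007127, -0.38566081]), 'torque': array([ 0.00816753,  0.00788747, -0.0067029 ]), 'width': 0.9997797998028666}
side {'camera_matrix': array([[475.97132697,   0.        , 252.29558998],
       [  0.        , 475.97132697, 187.69528036],
       [  0.        ,   0.        ,   1.        ]]), 'k1': -0.14244958381189574, 'origin': array([0.28841201, 0.64736878, 0.93021729]), 'rotation': array([-2.38163284,  0.02109734, -2.82530184])}
top {'camera_matrix': array([[376.40178555,   0.        , 254.43958349],
       [  0.        , 376.40178555, 195.17420681],
       [  0.        ,   0.        ,   1.        ]]), 'k1': -0.07433479097844099, 'origin': array([ 0.46121492, -0.08681119,  1.05837959]), 'rotation': array([-3.059594  ,  0.00999092, -1.56902116])}
wrist {'camera_matrix': array([[310.98365819,   0.        , 253.09033522],
       [  0.        , 310.98365819, 193.63006718],
       [  0.        ,   0.        ,   1.        ]]), 'k1': -0.08649958841480353, 'hand_eye': array([[-8.24694484e-04, -9.62541941e-01, -2.71131577e-01,
         7.42434035e-02],
       [ 9.99998134e-01, -3.20164606e-04, -1.90505691e-03,
        -7.56007790e-05],
       [ 1.74689044e-03, -2.71132643e-01,  9.62540409e-01,
        -1.62224981e-01],
       [ 0.00000000e+00,  0.00000000e+00,  0.00000000e+00,
         1.00000000e+00]])}
```

View pics/side0.png

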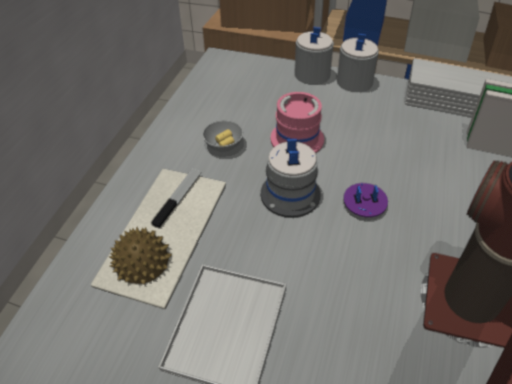

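View pics/top0.png

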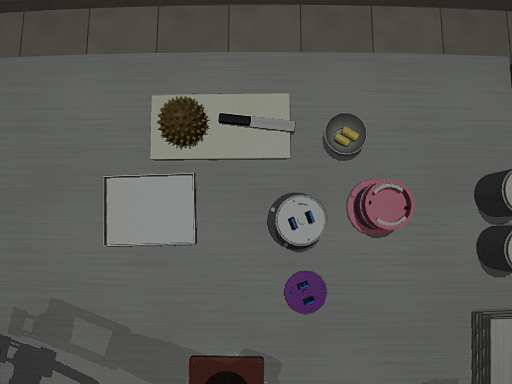

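View pics/wrist0.png

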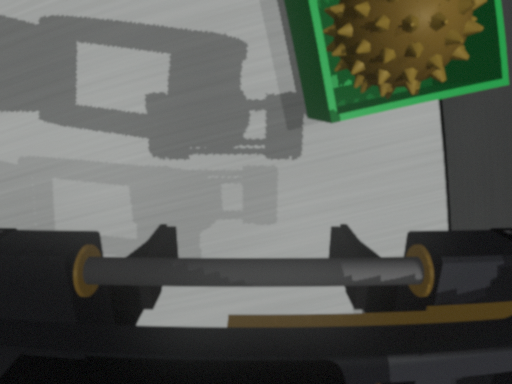

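```bash
cat > h.py <<'E'
import numpy as np, cv2
from scipy.spatial.transform import Rotation as R
from bench import bot
def snap(n):
    o=bot.get_obs(); s=bot.snapshot(n); s["obs"]=o
    if n=="wrist":
        T=np.eye(4);T[:3,:3]=R.from_euler("xyz",o["tool_rot"]).as_matrix();T[:3,3]=o["tcp_pos"]
        T=T@s["hand_eye"]; s["R"]=T[:3,:3]; s["o"]=T[:3,3]
    else:
        s["R"]=R.from_euler("xyz",s["rotation"]).as_matrix(); s["o"]=s["origin"]
    return s
def ray(s,p):
    K=s["camera_matrix"]; d=np.array([(p[0]-K[0,2])/K[0,0],(p[1]-K[1,2])/K[1,1]])
    u=d.copy()
    for _ in range(20): u=d/(1+s["k1"]*(u@u))
    return s["R"]@np.array([u[0],u[1],1])
def onz(s,p,z):
    d=ray(s,p); return s["o"]+d*(z-s["o"][2])/d[2]
def tri(s1,p1,s2,p2):
    d1,d2=ray(s1,p1),ray(s2,p2)
    A=np.stack([d1,-d2],1); t=np.linalg.lstsq(A,s2["o"]-s1["o"],rcond=None)[0]
    a=s1["o"]+t[0]*d1;b=s2["o"]+t[1]*d2
    return (a+b)/2,np.linalg.norm(a-b)
def blue(img):
    h=cv2.cvtColor(img,cv2.COLOR_RGB2HSV)
    return cv2.inRange(h,(100,110,40),(122,255,255))
def blobs(m,amin=15):
    n,l,st,c=cv2.connectedComponentsWithStats(m)
    return [(st[i].tolist(),c[i].round(1).tolist()) for i in range(1,n) if st[i,4]>=amin]
E
python3 - <<'E'
from h import *
for n in("top","side"):
    s=snap(n); print(n); im=s["color"]
    for b in blobs(blue(im)): print(b)
    c=im[160:260,240:340] if n=="top" else im[130:230,240:340]
    cv2.imwrite(f"pics/crop_{n}.png",cv2.resize(c[:,:,::-1],None,fx=6,fy=6,interpolation=cv2.INTER_CUBIC))
    if n=="top": 
        for p in ((105,175),(195,173),(195,245),(107,246)): print("tray",onz(s,p,.018))
E
```

```text
top
([357, 189, 8, 13, 19], [359.8, 194.2])
([308, 211, 6, 11, 32], [310.8, 216.4])
([357, 211, 12, 16, 18], [361.3, 218.9])
([290, 218, 7, 10, 37], [293.2, 222.7])
([299, 283, 10, 7, 36], [303.2, 285.9])
([305, 299, 10, 7, 35], [309.5, 301.9])
tray [0.60362094 0.34704745 0.018     ]
tray [0.60878197 0.09012882 0.018     ]
tray [0.408733   0.08735005 0.018     ]
tray [0.40402673 0.33486252 0.018     ]
side
([344, 0, 42, 50, 1444], [364.5, 20.0])
([311, 27, 9, 15, 84], [314.9, 34.0])
([406, 65, 5, 13, 41], [407.8, 71.1])
([280, 134, 35, 30, 233], [293.0, 148.9])
([268, 187, 47, 14, 120], [288.8, 196.3])
([356, 186, 5, 16, 60], [358.0, 193.7])
([372, 186, 6, 15, 60], [374.9, 193.2])
```

View pics/crop_top.png

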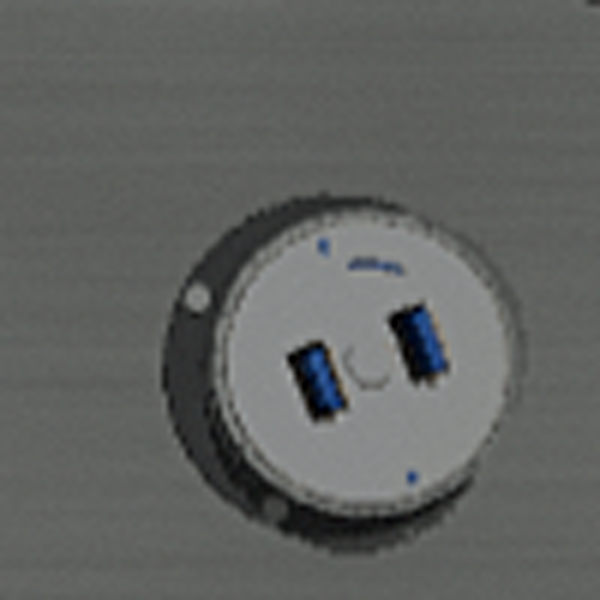

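View pics/crop_side.png

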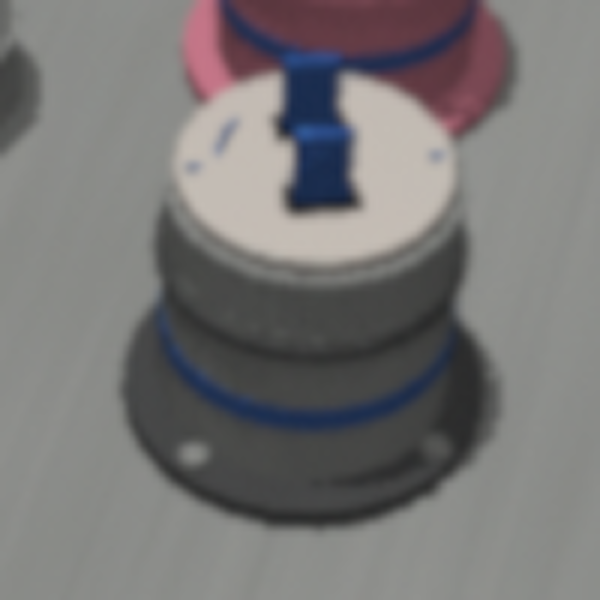

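```bash
python3 - <<'E'
from h import *
s=snap("top"); im=s["color"]
# white disc
h=cv2.cvtColor(im,cv2.COLOR_RGB2HSV)
m=cv2.inRange(h,(0,0,115),(179,60,255)); 
for b in blobs(m,200): print(b)
m2=np.zeros_like(m); m2[185:255,265:335]=m[185:255,265:335]
cs=cv2.findContours(m2,cv2.RETR_EXTERNAL,cv2.CHAIN_APPROX_NONE)[0]
c=max(cs,key=cv2.contourArea); c=cv2.convexHull(c)
pts=np.array([onz(s,p[0].astype(float),.138) for p in c]); 
print("disc",cv2.minEnclosingCircle(pts[:,:2].astype(np.float32)))
e=cv2.fitEllipse(c);print(e,onz(s,e[0],.138))
a,b=onz(s,(310.8+.3,216.4),.175),onz(s,(293.2+.3,222.7),.175)
print("tabs",a,b,np.linalg.norm(a-b),(a+b)/2,np.arctan2(*(b-a)[1::-1]))
# tray
m2=np.zeros_like(m); m2[165:255,95:205]=m[165:255,95:205]
c=max(cv2.findContours(m2,cv2.RETR_EXTERNAL,cv2.CHAIN_APPROX_NONE)[0],key=cv2.contourArea)
p=np.array([onz(s,q[0].astype(float),.01)[:2] for q in c],np.float32)
print("tray",cv2.minAreaRect(p))
E
```

```text
([150, 93, 145, 66, 6510], [230.5, 127.3])
([107, 173, 88, 73, 5869], [150.3, 210.1])
([276, 196, 49, 48, 1566], [300.3, 219.8])
([491, 319, 21, 56, 447], [500.9, 336.2])
disc ((0.4773504137992859, -0.1889631599187851), 0.06103527545928955)
((299.7293701171875, 219.61007690429688), (48.65158462524414, 48.81266784667969), 164.40028381347656) [ 0.47709815 -0.1881455   0.138     ]
tabs [ 0.48398496 -0.21082307  0.175     ] [ 0.46922706 -0.16942544  0.175     ] 0.04394951860954897 [ 0.47660601 -0.19012426  0.175     ] 1.9132424826323713
tray ((0.5084720849990845, 0.21768034994602203), (0.19838255643844604, 0.24844598770141602), 2.1385350227355957)
```

```bash
python3 -m jog '[[1,0,0,5,0],[1,0,0,10,0],[1,4,-5,12,-0.14],[1,7,-9,12,-0.28],[1,10,-13,12,-0.42]]'
```

```text
clock: 0.8
tcp_pos: [0.2356, 0.4902, 0.3433]
tool_rot: [3.14, -0.0, 2.483]
contact_force: [1.3, -0.6, 0.7]
width: 0.997
```

```bash
python3 -m jog '[[1,4,-3,0,-0.14],[1,7,-7,0,-0.28],[1,10,-11,0,-0.42],[1,13,-15,0,-0.56],[1,16,-19,0,-0.7]]'
```

```text
clock: 1.3
tcp_pos: [0.3958, 0.2993, 0.3435]
tool_rot: [3.139, -0.0, 1.778]
contact_force: [0.8, -0.2, 0.5]
width: 1.004
```

```bash
python3 -m jog '[[1,2,-5,0,-0.14],[1,4,-10,0,-0.28],[1,6,-15,0,-0.42],[1,8,-20,0,-0.56],[1,8,-25,0,-0.7]]'
```

```text
clock: 1.8
tcp_pos: [0.475, 0.0636, 0.3434]
tool_rot: [3.138, -0.001, 1.072]
contact_force: [1.1, 0.2, -0.2]
width: 1.004
```

```bash
python3 -m jog '[[1,0,-5,0,-0.14],[1,0,-10,0,-0.28],[1,0,-15,0,-0.42],[1,0,-20,0,-0.56],[1,0,-24,0,-0.7]]'; python3 -m jog '[[1,0,0,0,0],[1,0,0,0,0]]'
python3 - <<'E'
from h import *
s=snap("wrist");print(s["obs"]["tcp_pos"],s["obs"]["tool_rot"],s["obs"]["joints"],s["obs"]["torque"])
cv2.imwrite("pics/w1.png",s["color"][:,:,::-1])
E
```

```text
clock: 2.3
tcp_pos: [0.4745, -0.179, 0.3435]
tool_rot: [3.138, -0.001, 0.365]
contact_force: [-0.4, 0.3, -0.5]
width: 1.001
clock: 2.5
tcp_pos: [0.4741, -0.1798, 0.3432]
tool_rot: [3.139, -0.001, 0.364]
contact_force: [0.2, 0.4, 0.5]
width: 0.997
[ 0.47412135 -0.17975318  0.34323169] [ 3.13871264e+00 -5.92502919e-04  3.63877056e-01] [-5.17085797e-01 -1.19453874e-01  1.65647449e+00 -1.37650721e-03
  1.60197343e+00  6.89789631e-01] [-0.07316448  0.11420549  0.01812638]
```

View pics/w1.png

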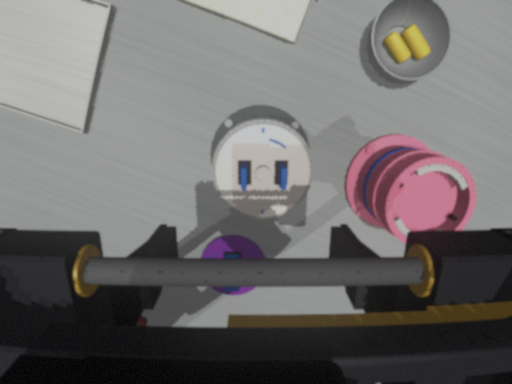

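```bash
python3 - <<'E'
from h import *
s=snap("wrist"); im=s["color"]
cv2.imwrite("pics/w1c.png",cv2.resize(im[100:230,200:330,::-1],None,fx=4.5,fy=4.5,interpolation=cv2.INTER_CUBIC))
for b in blobs(blue(im)): print(b)
E
```

```text
([370, 151, 26, 22, 36], [381.8, 159.6])
([281, 167, 6, 23, 116], [283.6, 177.7])
([241, 168, 7, 22, 127], [244.0, 177.0])
([226, 254, 14, 5, 51], [232.0, 255.8])
([225, 287, 14, 5, 54], [230.9, 288.8])
```

View pics/w1c.png

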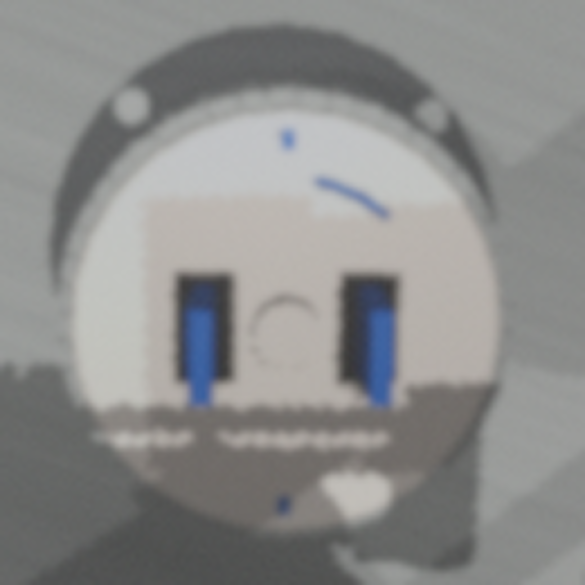

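```bash
python3 - <<'E'
from h import *
s=snap("wrist")
a,b=onz(s,(244.4-.5,178.6),.175),onz(s,(284.7-.5,178.6),.175)
print("tabs",a,b,np.linalg.norm(a-b),(a+b)/2,np.arctan2(*(a-b)[1::-1])-np.pi/2)
t=onz(s,(263.3,130.4),.138);u=onz(s,(262.4,211.3),.138)
print("marks",t,u,(t+u)/2,np.linalg.norm(t-u),np.arctan2(*(t-u)[1::-1]))
print(s["obs"]["tcp_pos"],s["obs"]["tool_rot"])
E
```

```text
tabs [ 0.46928282 -0.17039743  0.175     ] [ 0.4850075 -0.2114845  0.175    ] 0.04399332502469447 [ 0.47714516 -0.19094097  0.175     ] 0.36551813890039275
marks [ 0.52309028 -0.17343147  0.138     ] [ 0.43003793 -0.20882857  0.138     ] [ 0.47656411 -0.19113002  0.138     ] 0.09955749147599305 0.36349630115981807
[ 0.47451145 -0.17804995  0.34351401] [ 3.13837891e+00 -1.07164531e-03  3.67114680e-01]
```

```bash
python3 -m jog '[[1,0.3,-1.1,-4,0],[1,0.3,-1.1,-8,0],[1,0.3,-1.1,-12,0],[1,0.3,-1.1,-14,0],[1,0.3,-1.1,-14,0]]' 40; python3 -m jog '[[1,0,0,0,0]]'
python3 - <<'E'
from h import *
P=[];
for i in range(1):
    s=snap("wrist");print(s["obs"]["tcp_pos"],s["obs"]["tool_rot"],s["obs"]["contact_force"],s["obs"]["torque"])
cv2.imwrite("pics/w2.png",s["color"][:,:,::-1])
E
```

```text
clock: 3.15
tcp_pos: [0.4758, -0.1858, 0.2]
tool_rot: [-3.14, 0.003, 0.371]
contact_force: [-0.7, -0.6, 0.1]
width: 0.998
clock: 3.25
tcp_pos: [0.4766, -0.1851, 0.2013]
tool_rot: [-3.141, 0.002, 0.373]
contact_force: [-0.4, 0.4, 0.7]
width: 0.999
[ 0.47658635 -0.1850887   0.20126763] [-3.14064142e+00  1.94968950e-03  3.73079848e-01] [-0.39669572  0.40360116  0.72666207] [-0.06797238  0.11076453  0.00904945]
```

View pics/w2.png

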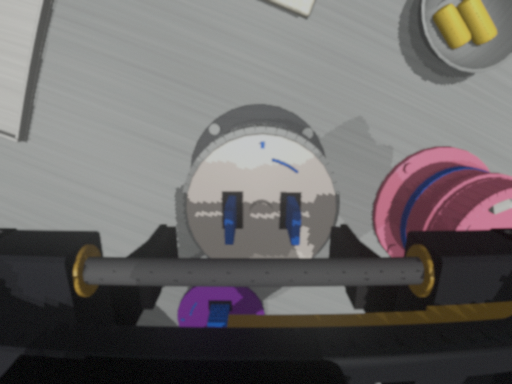

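```bash
python3 -m jog '[[1,0.1,-0.5,-1,0],[1,0.1,-0.5,-1,0],[1,0.1,-0.5,-1.5,0]]'; python3 - <<'E'
from h import *
s=snap("wrist");im=s["color"]
a=s["obs"];print(a["tcp_pos"],a["tool_rot"])
cv2.imwrite("pics/w3.png",im[:,:,::-1])
E
```

```text
clock: 3.6
tcp_pos: [0.4781, -0.1905, 0.1872]
tool_rot: [3.141, 0.001, 0.373]
contact_force: [-0.1, -0.3, -0.5]
width: 0.999
[ 0.4781473  -0.19049533  0.18719696] [3.14123020e+00 6.88344053e-04 3.72829253e-01]
```

View pics/w3.png

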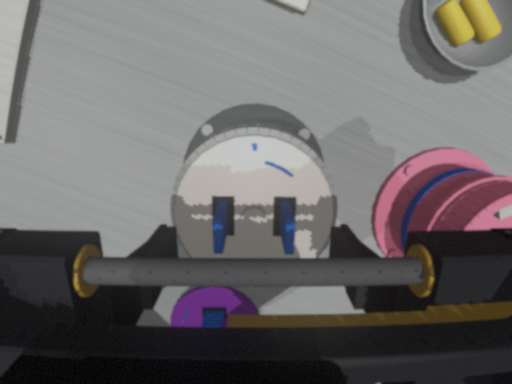

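```bash
python3 -m jog '[[1,0,0,-1.5,0],[1,0,0,-3,0],[1,0,0,-4.0,0],[1,0,0,-4.0,0]]';  python3 - <<'E'
from h import *
s=snap("wrist");im=s["color"]
a=s["obs"];print(a["tcp_pos"],a["tool_rot"],a["contact_force"],a["torque"])
cv2.imwrite("pics/w4.png",im[:,:,::-1])
E
```

```text
clock: 4.05
tcp_pos: [0.4761, -0.1894, 0.1436]
tool_rot: [-3.137, 0.004, 0.373]
contact_force: [-0.5, -0.8, 0.1]
width: 1.003
[ 0.47608695 -0.18936519  0.143579  ] [-3.13722557  0.00440808  0.37267674] [-0.51718121 -0.76861428  0.10587776] [-0.10103073  0.11664713 -0.01257159]
```

View pics/w4.png

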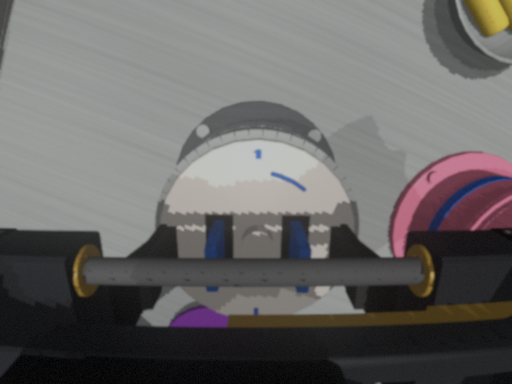

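```bash
python3 -m jog '[[1,0.1,-0.1,0.2,0],[0.7,0.1,-0.1,0.2,0],[0.65,0.1,-0.1,0.2,0]]'; python3 -m jog '[[0.6,0,0,0,0],[0.55,0,0,0,0],[0.55,0,0,0,0]]'
```

```text
clock: 4.4
tcp_pos: [0.4783, -0.191, 0.1475]
tool_rot: [-3.14, 0.002, 0.373]
contact_force: [-0.5, 0.7, -0.5]
width: 0.893
clock: 4.7
tcp_pos: [0.4783, -0.1911, 0.1476]
tool_rot: [-3.14, 0.002, 0.373]
contact_force: [-0.6, -0.5, -0.2]
width: 0.635
```

```bash
python3 -m jog '[[0.5,0,0,-0.2,0],[0.3,0,0,-0.2,0],[0.3,0,0,-0.2,0],[0.3,0,0,-0.2,0],[0.3,0,0,-0.2,0]]' 40; python3 -m jog '[[0.3,0,0,0,0],[0.3,0,0,0,0],[0.3,0,0,0,0]]';  python3 - <<'E'
from h import *
s=snap("wrist");im=s["color"]
a=s["obs"];print(a["tcp_pos"],a["tool_rot"],a["contact_force"],a["torque"],a["width"]*87)
cv2.imwrite("pics/w5.png",im[:,:,::-1])
E
```

```text
clock: 5.2
tcp_pos: [0.4786, -0.1909, 0.1463]
tool_rot: [-3.14, 0.002, 0.373]
contact_force: [-0.0, 1.6, 6.0]
width: 0.389
clock: 5.5
tcp_pos: [0.4786, -0.1909, 0.1463]
tool_rot: [-3.14, 0.002, 0.373]
contact_force: [-0.6, 0.4, 2.2]
width: 0.389
[ 0.47856071 -0.19092942  0.14627796] [-3.13985922e+00  1.76851090e-03  3.72627465e-01] [-0.63196901  0.39502575  2.21421033] [ 0.05637735  0.25628171 -0.0483703 ] 33.83552904351566
```

View pics/w5.png

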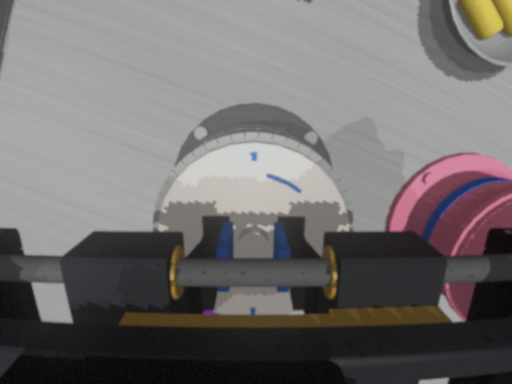

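```bash
cat > st.py <<'E'
from bench import bot
import numpy as np
a=bot.get_obs();print("t",a["clock"],"p",a["tcp_pos"].round(4),"yaw",round(a["tool_rot"][2],4),"turned",round(a["tool_rot"][2]-.3727,3),"F",a["contact_force"].round(1),"M",a["torque"].round(3),"w",round(a["width"]*87,1),"q6",a["joints"][5].round(3))
E
python3 -m jog '[[0.3,0,0,0.1,0.05],[0.3,0,0,0.1,0.1],[0.3,0,0,0.1,0.15],[0.3,0,0,0.1,0.15]]' 40; python3 st.py
```

```text
clock: 5.95
tcp_pos: [0.478, -0.1908, 0.1464]
tool_rot: [-3.139, 0.003, 0.523]
contact_force: [-0.1, 0.5, -1.1]
width: 0.387
t 5.95 p [ 0.478  -0.1908  0.1464] yaw 0.5231 turned 0.15 F [-0.1  0.5 -1.1] M [-0.129  0.08  -0.029] w 33.7 q6 0.516
```

```bash
python3 -m jog '[[0.3,0,0,0,0.05],[0.3,0,0,0,0.1],[0.3,0,0,0,0.15],[0.3,0,0,0,0.2],[0.3,0,0,0,0.2]]' 40; python3 st.py
python3 - <<'E'
from h import *
s=snap("wrist");im=s["color"]
cv2.imwrite("pics/w6.png",im[:,:,::-1])
E
```

```text
clock: 6.45
tcp_pos: [0.4781, -0.1908, 0.1463]
tool_rot: [-3.139, 0.003, 0.722]
contact_force: [-0.3, -0.1, 0.3]
width: 0.388
t 6.45 p [ 0.4781 -0.1908  0.1463] yaw 0.7224 turned 0.35 F [-0.3 -0.1  0.3] M [-0.192  0.034  0.052] w 33.7 q6 0.317
```

View pics/w6.png

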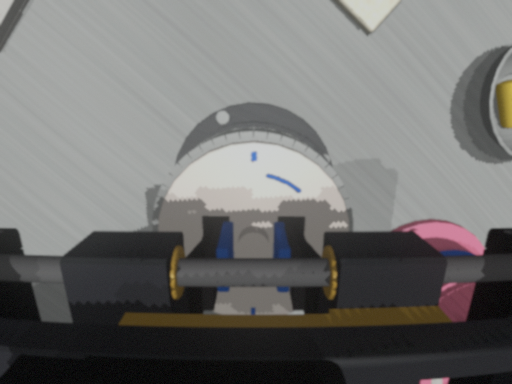

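```bash
python3 -m jog '[[0.3,0,0,0,0.05],[0.3,0,0,0,0.1],[0.3,0,0,0,0.15],[0.3,0,0,0,0.15]]' 40; python3 st.py; python3 -m jog '[[0.3,0,0,0,0.02],[0.3,0,0,0,0.02]]' ; python3 st.py
```

```text
clock: 6.9
tcp_pos: [0.4781, -0.1909, 0.1463]
tool_rot: [-3.139, 0.003, 0.87]
contact_force: [-0.8, -0.1, -0.7]
width: 0.389
t 6.9 p [ 0.4781 -0.1909  0.1463] yaw 0.8699 turned 0.497 F [-0.8 -0.1 -0.7] M [-0.115  0.042  0.006] w 33.8 q6 0.17
clock: 7.1
tcp_pos: [0.4781, -0.1909, 0.1463]
tool_rot: [-3.139, 0.003, 0.889]
contact_force: [-0.2, -0.3, 1.1]
width: 0.39
t 7.1 p [ 0.4781 -0.1909  0.1463] yaw 0.8892 turned 0.517 F [-0.2 -0.3  1.1] M [-0.086  0.085 -0.1  ] w 33.9 q6 0.151
```

```bash
python3 -m jog '[[0.3,0,0,0,0.02],[0.3,0,0,0,0.02]]' ; python3 st.py
```

```text
clock: 7.3
tcp_pos: [0.4781, -0.1909, 0.1463]
tool_rot: [-3.139, 0.003, 0.909]
contact_force: [-0.6, -0.6, -0.2]
width: 0.393
t 7.3 p [ 0.4781 -0.1909  0.1463] yaw 0.9095 turned 0.537 F [-0.6 -0.6 -0.2] M [-0.113  0.146 -0.068] w 34.2 q6 0.131
```

```bash
python3 -m jog '[[0.3,0,0,0,0.02],[0.3,0,0,0,0.02]]' ; python3 st.py
```

```text
clock: 7.5
tcp_pos: [0.4781, -0.1909, 0.1463]
tool_rot: [-3.139, 0.003, 0.93]
contact_force: [0.2, 0.4, 0.7]
width: 0.389
t 7.5 p [ 0.4781 -0.1909  0.1463] yaw 0.9302 turned 0.557 F [0.2 0.4 0.7] M [-0.107  0.106 -0.07 ] w 33.8 q6 0.11
```

```bash
python3 -m jog '[[0.3,0,0,0,0.02],[0.3,0,0,0,0.02]]' ; python3 st.py
```

```text
clock: 7.7
tcp_pos: [0.4781, -0.1909, 0.1463]
tool_rot: [-3.139, 0.003, 0.951]
contact_force: [-0.2, -1.0, 0.5]
width: 0.39
t 7.7 p [ 0.4781 -0.1909  0.1463] yaw 0.951 turned 0.578 F [-0.2 -1.   0.5] M [-0.086  0.12  -0.061] w 34.0 q6 0.089
```

```bash
python3 -m jog '[[0.3,0,0,0,0.03],[0.3,0,0,0,0.03]]' ; python3 st.py
```

```text
clock: 7.9
tcp_pos: [0.4781, -0.1909, 0.1463]
tool_rot: [-3.139, 0.003, 0.981]
contact_force: [-0.7, -1.1, 0.1]
width: 0.39
t 7.9 p [ 0.4781 -0.1909  0.1463] yaw 0.9815 turned 0.609 F [-0.7 -1.1  0.1] M [-0.113  0.073 -0.005] w 33.9 q6 0.059
```

```bash
python3 -m jog '[[0.3,0,0,0,0.03],[0.3,0,0,0,0.03]]' ; python3 st.py
```

```text
clock: 8.1
tcp_pos: [0.4781, -0.1909, 0.1463]
tool_rot: [-3.139, 0.003, 1.011]
contact_force: [-1.2, -1.0, 0.4]
width: 0.391
t 8.1 p [ 0.4781 -0.1909  0.1463] yaw 1.0111 turned 0.638 F [-1.2 -1.   0.4] M [-0.143  0.087  0.004] w 34.0 q6 0.029
```

```bash
python3 -m jog '[[0.3,0,0,0,0.03],[0.3,0,0,0,0.03]]' ; python3 st.py
```

```text
clock: 8.3
tcp_pos: [0.4781, -0.1909, 0.1463]
tool_rot: [-3.139, 0.003, 1.042]
contact_force: [-1.1, 0.2, 0.6]
width: 0.386
t 8.3 p [ 0.4781 -0.1909  0.1463] yaw 1.0418 turned 0.669 F [-1.1  0.2  0.6] M [-0.151  0.072 -0.057] w 33.6 q6 -0.001
```

```bash
python3 -m jog '[[0.3,0,0,0,0.03],[0.3,0,0,0,0.03]]' ; python3 st.py
```

```text
clock: 8.5
tcp_pos: [0.4781, -0.1909, 0.1463]
tool_rot: [-3.139, 0.003, 1.072]
contact_force: [-0.7, 0.1, 0.2]
width: 0.387
t 8.5 p [ 0.4781 -0.1909  0.1463] yaw 1.0717 turned 0.699 F [-0.7  0.1  0.2] M [-0.147  0.105 -0.015] w 33.7 q6 -0.031
```

```bash
python3 -m jog '[[0.3,0,0,0,0.03],[0.3,0,0,0,0.03]]' ; python3 st.py
```

```text
clock: 8.7
tcp_pos: [0.4781, -0.1909, 0.1463]
tool_rot: [-3.139, 0.003, 1.103]
contact_force: [-0.4, -0.7, 1.2]
width: 0.393
t 8.7 p [ 0.4781 -0.1909  0.1463] yaw 1.1026 turned 0.73 F [-0.4 -0.7  1.2] M [-0.099  0.107 -0.034] w 34.2 q6 -0.062
```

```bash
python3 -m jog '[[0.3,0,0,0,0.03],[0.3,0,0,0,0.03]]' ; python3 st.py
```

```text
clock: 8.9
tcp_pos: [0.4781, -0.191, 0.1463]
tool_rot: [-3.139, 0.003, 1.133]
contact_force: [-0.6, 1.7, 0.4]
width: 0.393
t 8.9 p [ 0.4781 -0.191   0.1463] yaw 1.1327 turned 0.76 F [-0.6  1.7  0.4] M [-0.164  0.052  0.005] w 34.2 q6 -0.092
```

```bash
python3 -m jog '[[0.3,0,0,0,0.03],[0.3,0,0,0,0.03]]' ; python3 st.py
```

```text
clock: 9.1
tcp_pos: [0.4781, -0.191, 0.1463]
tool_rot: [-3.139, 0.003, 1.163]
contact_force: [-0.1, -0.2, 1.4]
width: 0.387
t 9.1 p [ 0.4781 -0.191   0.1463] yaw 1.1634 turned 0.791 F [-0.1 -0.2  1.4] M [-0.149  0.063 -0.036] w 33.7 q6 -0.123
```

```bash
python3 -m jog '[[0.3,0,0,0,0.03],[0.3,0,0,0,0.03]]' ; python3 st.py
```

```text
clock: 9.3
tcp_pos: [0.478, -0.191, 0.1463]
tool_rot: [-3.139, 0.003, 1.194]
contact_force: [-0.7, 0.4, 0.6]
width: 0.389
t 9.3 p [ 0.478  -0.191   0.1463] yaw 1.1935 turned 0.821 F [-0.7  0.4  0.6] M [-0.161  0.072 -0.019] w 33.9 q6 -0.153
```

```bash
python3 -m jog '[[0.3,0,0,0,0.03],[0.3,0,0,0,0.03]]' ; python3 st.py
```

```text
clock: 9.5
tcp_pos: [0.478, -0.191, 0.1463]
tool_rot: [-3.139, 0.003, 1.224]
contact_force: [-0.4, -0.2, 0.6]
width: 0.396
t 9.5 p [ 0.478  -0.191   0.1463] yaw 1.2243 turned 0.852 F [-0.4 -0.2  0.6] M [-0.146  0.093 -0.067] w 34.4 q6 -0.183
```

```bash
python3 -m jog '[[0.3,0,0,0,0.03],[0.3,0,0,0,0.03]]' ; python3 st.py
```

```text
clock: 9.7
tcp_pos: [0.478, -0.191, 0.1463]
tool_rot: [-3.139, 0.003, 1.254]
contact_force: [-0.8, 0.1, 0.3]
width: 0.387
t 9.7 p [ 0.478  -0.191   0.1463] yaw 1.2544 turned 0.882 F [-0.8  0.1  0.3] M [-0.112  0.085 -0.001] w 33.6 q6 -0.214
```

```bash
python3 -m jog '[[0.3,0,0,0,0.03],[0.3,0,0,0,0.03]]' ; python3 st.py
```

```text
clock: 9.9
tcp_pos: [0.478, -0.191, 0.1463]
tool_rot: [-3.139, 0.003, 1.284]
contact_force: [-0.6, -0.9, 0.5]
width: 0.392
t 9.9 p [ 0.478  -0.191   0.1463] yaw 1.2839 turned 0.911 F [-0.6 -0.9  0.5] M [-0.138  0.1    0.036] w 34.1 q6 -0.243
```

```bash
python3 -m jog '[[0.3,0,0,0,0.03],[0.3,0,0,0,0.03]]' ; python3 st.py
```

```text
clock: 10.1
tcp_pos: [0.4781, -0.191, 0.1463]
tool_rot: [-3.139, 0.003, 1.315]
contact_force: [0.3, 1.8, 0.0]
width: 0.39
t 10.1 p [ 0.4781 -0.191   0.1463] yaw 1.3146 turned 0.942 F [0.3 1.8 0. ] M [-0.118  0.069 -0.028] w 33.9 q6 -0.273
```

```bash
python3 -m jog '[[0.3,0,0,0,0.03],[0.3,0,0,0,0.03]]' ; python3 st.py
python3 - <<'E'
from h import *
s=snap("wrist");im=s["color"]
cv2.imwrite("pics/w7.png",im[:,:,::-1])
E
```

```text
clock: 10.3
tcp_pos: [0.478, -0.191, 0.1463]
tool_rot: [-3.139, 0.003, 1.344]
contact_force: [-1.0, -0.2, 0.3]
width: 0.389
t 10.3 p [ 0.478  -0.191   0.1463] yaw 1.3444 turned 0.972 F [-1.  -0.2  0.3] M [-0.177  0.087 -0.02 ] w 33.8 q6 -0.303
```

View pics/w7.png

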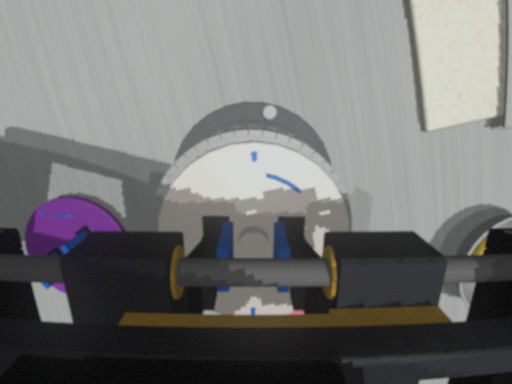

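Cap still turns with the jaws (mark at (254,157), tabs in at 225/283). Continuing.

```bash
python3 -m jog '[[0.3,0,0,0,0.03],[0.3,0,0,0,0.03]]' ; python3 st.py
```

```text
clock: 10.55
tcp_pos: [0.478, -0.191, 0.1463]
tool_rot: [-3.139, 0.003, 1.375]
contact_force: [0.4, -0.3, 0.6]
width: 0.389
t 10.55 p [ 0.478  -0.191   0.1463] yaw 1.3746 turned 1.002 F [ 0.4 -0.3  0.6] M [-0.141  0.113 -0.049] w 33.8 q6 -0.333
```

```bash
python3 -m jog '[[0.3,0,0,0,0.03],[0.3,0,0,0,0.03]]' ; python3 st.py
```

```text
clock: 10.75
tcp_pos: [0.4781, -0.191, 0.1463]
tool_rot: [-3.139, 0.003, 1.405]
contact_force: [0.1, -0.6, 0.4]
width: 0.394
t 10.75 p [ 0.4781 -0.191   0.1463] yaw 1.4048 turned 1.032 F [ 0.1 -0.6  0.4] M [-0.127  0.054 -0.012] w 34.3 q6 -0.364
```

```bash
python3 -m jog '[[0.3,0,0,0,0.03],[0.3,0,0,0,0.03]]' ; python3 st.py
```

```text
clock: 10.95
tcp_pos: [0.478, -0.191, 0.1463]
tool_rot: [-3.139, 0.003, 1.434]
contact_force: [-0.7, -0.3, 0.1]
width: 0.388
t 10.95 p [ 0.478  -0.191   0.1463] yaw 1.4343 turned 1.062 F [-0.7 -0.3  0.1] M [-0.156  0.065 -0.044] w 33.8 q6 -0.393
```

```bash
python3 -m jog '[[0.3,0,0,0,0.03],[0.3,0,0,0,0.03]]' ; python3 st.py
```

```text
clock: 11.15
tcp_pos: [0.4779, -0.191, 0.1463]
tool_rot: [-3.139, 0.003, 1.465]
contact_force: [-1.8, -1.1, 0.9]
width: 0.39
t 11.15 p [ 0.4779 -0.191   0.1463] yaw 1.4648 turned 1.092 F [-1.8 -1.1  0.9] M [-0.084  0.217 -0.155] w 33.9 q6 -0.424
```

```bash
python3 -m jog '[[0.3,0,0,0,0]]' ; python3 st.py;python3 -m jog '[[0.3,0,0,0,0]]' ; python3 st.py
```

```text
clock: 11.25
tcp_pos: [0.4779, -0.191, 0.1463]
tool_rot: [-3.139, 0.003, 1.464]
contact_force: [0.0, -0.4, 0.4]
width: 0.393
t 11.25 p [ 0.4779 -0.191   0.1463] yaw 1.4643 turned 1.092 F [ 0.  -0.4  0.4] M [-0.113  0.047 -0.132] w 34.2 q6 -0.423
clock: 11.35
tcp_pos: [0.4779, -0.191, 0.1463]
tool_rot: [-3.139, 0.003, 1.464]
contact_force: [-0.4, 0.6, 0.4]
width: 0.39
t 11.35 p [ 0.4779 -0.191   0.1463] yaw 1.464 turned 1.091 F [-0.4  0.6  0.4] M [-0.077  0.149 -0.076] w 34.0 q6 -0.423
```

Onset likely (~0.1 N m). Small step.

```bash
python3 -m jog '[[0.3,0,0,0,0.015],[0.3,0,0,0,0.015]]' ; python3 st.py
```

```text
clock: 11.55
tcp_pos: [0.4777, -0.1911, 0.1463]
tool_rot: [-3.138, 0.003, 1.479]
contact_force: [-2.7, -1.0, 1.4]
width: 0.391
t 11.55 p [ 0.4777 -0.1911  0.1463] yaw 1.4794 turned 1.107 F [-2.7 -1.   1.4] M [-0.096  0.325 -0.192] w 34.0 q6 -0.438
```

```bash
python3 -m jog '[[0.3,0,0,0,0.012],[0.3,0,0,0,0.012]]' ; python3 st.py
```

```text
clock: 11.75
tcp_pos: [0.4775, -0.1911, 0.1463]
tool_rot: [-3.138, 0.003, 1.492]
contact_force: [-3.1, -0.8, 2.7]
width: 0.387
t 11.75 p [ 0.4775 -0.1911  0.1463] yaw 1.4917 turned 1.119 F [-3.1 -0.8  2.7] M [-0.212  0.484 -0.281] w 33.6 q6 -0.451
```

```bash
python3 -m jog '[[0.3,0,0,0,0.006],[0.3,0,0,0,0.006]]' ; python3 st.py; python3 -m jog '[[0.3,0,0,0,-0.03],[0.3,0,0,0,-0.055],[0.3,0,0,0,-0.055]]' ; python3 st.py
```

```text
clock: 11.95
tcp_pos: [0.4774, -0.1912, 0.1463]
tool_rot: [-3.138, 0.003, 1.498]
contact_force: [-2.7, 0.0, 1.9]
width: 0.386
t 11.95 p [ 0.4774 -0.1912  0.1463] yaw 1.4979 turned 1.125 F [-2.7  0.   1.9] M [-0.155  0.478 -0.296] w 33.6 q6 -0.457
clock: 12.25
tcp_pos: [0.4777, -0.191, 0.1463]
tool_rot: [-3.138, 0.003, 1.442]
contact_force: [0.8, 0.4, 1.8]
width: 0.389
t 12.25 p [ 0.4777 -0.191   0.1463] yaw 1.442 turned 1.069 F [0.8 0.4 1.8] M [-0.043 -0.012 -0.022] w 33.8 q6 -0.401
```

```bash
python3 -m jog '[[0.3,0,0,0.1,0],[0.3,0,0,0.2,0],[0.3,0,0,0.3,0]]' ; python3 st.py
```

```text
clock: 12.55
tcp_pos: [0.4774, -0.1908, 0.1489]
tool_rot: [-3.138, 0.003, 1.442]
contact_force: [0.4, 0.0, -2.9]
width: 0.39
t 12.55 p [ 0.4774 -0.1908  0.1489] yaw 1.4422 turned 1.069 F [ 0.4  0.  -2.9] M [-0.062  0.031 -0.015] w 33.9 q6 -0.401
```

Force equals just the cap's weight: it is free.

```bash
python3 -m jog '[[0.3,0,0,0.3,0],[0.3,0,0,0.6,0],[0.3,0,0,0.9,0],[0.3,0,0,1.2,0],[0.3,0,0,1.6,0]]' ; python3 st.py;  python3 -m jog '[[0.3,0,0,0.5,0],[0.3,0,0,1.5,0],[0.3,0,0,2.5,0],[0.3,0,0,4,0],[0.3,0,0,5,0]]' ; python3 st.py
```

```text
clock: 13.05
tcp_pos: [0.4774, -0.1908, 0.1651]
tool_rot: [-3.137, 0.003, 1.442]
contact_force: [-0.2, 0.4, -1.8]
width: 0.389
t 13.05 p [ 0.4774 -0.1908  0.1651] yaw 1.4421 turned 1.069 F [-0.2  0.4 -1.8] M [-0.137  0.054 -0.   ] w 33.9 q6 -0.401
clock: 13.55
tcp_pos: [0.478, -0.1911, 0.2174]
tool_rot: [-3.14, 0.003, 1.442]
contact_force: [0.3, -0.4, -2.2]
width: 0.388
t 13.55 p [ 0.478  -0.1911  0.2174] yaw 1.4422 turned 1.069 F [ 0.3 -0.4 -2.2] M [-0.066  0.041 -0.016] w 33.8 q6 -0.402
```

```bash
python3 -m jog '[[0.3,0.5,3,1,0],[0.3,1,7,2,0],[0.3,1,11,2,0],[0.3,1,15,2,0],[0.3,1,19,2,0]]'; python3 -m jog '[[0.3,0.5,4,0,0],[0.3,1,8,0,0],[0.3,1.5,12,0,0],[0.3,2,16,0,0],[0.3,2,20,0,0]]'; python3 st.py
python3 - <<'E'
from h import *
for n in("wrist","side","top"):
    s=snap(n);cv2.imwrite(f"pics/{n}8.png",s["color"][:,:,::-1])
E
```

```text
clock: 14.05
tcp_pos: [0.4881, 0.0003, 0.2385]
tool_rot: [-3.141, 0.003, 1.442]
contact_force: [-0.2, 0.4, -2.9]
width: 0.386
clock: 14.55
tcp_pos: [0.5087, 0.2021, 0.2396]
tool_rot: [3.14, 0.003, 1.442]
contact_force: [0.4, -0.2, -3.5]
width: 0.39
t 14.55 p [0.5087 0.2021 0.2396] yaw 1.4418 turned 1.069 F [ 0.4 -0.2 -3.5] M [-0.124  0.016 -0.035] w 33.9 q6 0.366
```

View pics/wrist8.png

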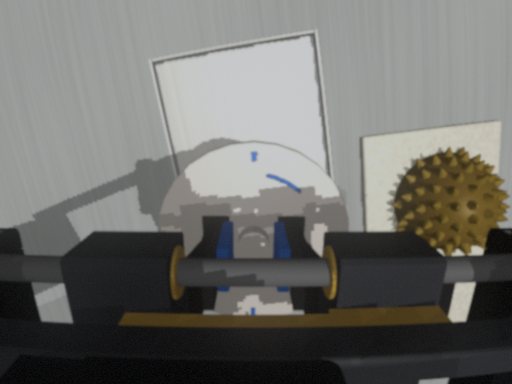

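View pics/side8.png

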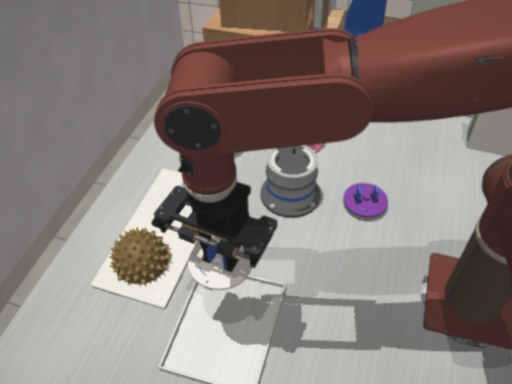

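```bash
python3 - <<'E'
from h import *
t=snap("top");s=snap("side")
for a,b in (((195,173),(202,268)),((195,245),(285,288)),((105,175),(163,368))): print(tri(t,a,s,b))
print("durian",onz(t,(183,123),.05), onz(t,(183,148),.05))
w=snap("wrist")
for p in ((152,62),(316,32)): print("w",onz(w,p,.018))
E
```

```text
(array([ 6.12772453e-01,  9.36558655e-02, -3.10079922e-04]), np.float64(0.0028591567898156203))
(array([0.41091319, 0.09029117, 0.00453193]), np.float64(0.005881401858348381))
(array([0.60052037, 0.34962816, 0.00799106]), np.float64(0.009199686707810526))
durian [0.74316458 0.12036315 0.05      ] [0.67320489 0.11882956 0.05      ]
w [0.40680278 0.33902447 0.018     ]
w [0.59942597 0.34637541 0.018     ]
```

```bash
python3 -m jog '[[0.3,0,1.3,-3,0],[0.3,-0.1,1.3,-7,0],[0.3,-0.1,1.3,-11,0],[0.3,-0.1,1.3,-14,0],[0.3,-0.1,1.3,-16,0]]'; python3 st.py;  python3 -m jog '[[0.3,0,0,-1,0],[0.3,0,0,-2,0],[0.3,0,0,-3,0],[0.3,0,0,-3,0]]'; python3 st.py
```

```text
clock: 15.35
tcp_pos: [0.506, 0.2105, 0.0763]
tool_rot: [-3.138, 0.006, 1.439]
contact_force: [0.4, -0.0, -3.1]
width: 0.386
t 15.35 p [0.506  0.2105 0.0763] yaw 1.4392 turned 1.066 F [ 0.4 -0.  -3.1] M [-0.065  0.058 -0.006] w 33.6 q6 0.386
clock: 15.75
tcp_pos: [0.5056, 0.21, 0.0456]
tool_rot: [-3.137, 0.006, 1.439]
contact_force: [-0.1, -0.2, -3.2]
width: 0.39
t 15.75 p [0.5056 0.21   0.0456] yaw 1.4386 turned 1.066 F [-0.1 -0.2 -3.2] M [-0.118  0.099  0.009] w 33.9 q6 0.387
```

```bash
python3 -m jog '[[0.3,0,0,-0.15,0],[0.3,0,0,-0.3,0],[0.3,0,0,-0.4,0],[0.3,0,0,-0.5,0],[0.3,0,0,-0.5,0]]'; python3 st.py
```

```text
clock: 16.25
tcp_pos: [0.5057, 0.2101, 0.0407]
tool_rot: [-3.138, 0.006, 1.439]
contact_force: [0.5, 0.0, -2.2]
width: 0.394
t 16.25 p [0.5057 0.2101 0.0407] yaw 1.4387 turned 1.066 F [ 0.5  0.  -2.2] M [-0.144  0.053 -0.   ] w 34.3 q6 0.387
```

```bash
python3 -m jog '[[0.3,0,0,-0.1,0],[0.3,0,0,-0.2,0],[0.3,0,0,-0.3,0]]'; python3 st.py
```

```text
clock: 16.55
tcp_pos: [0.5057, 0.2101, 0.0377]
tool_rot: [-3.138, 0.006, 1.439]
contact_force: [0.4, 0.3, -2.0]
width: 0.389
t 16.55 p [0.5057 0.2101 0.0377] yaw 1.4388 turned 1.066 F [ 0.4  0.3 -2. ] M [-0.14   0.061  0.049] w 33.9 q6 0.387
```

```bash
python3 -m jog '[[0.3,0,0,-0.05,0],[0.3,0,0,-0.1,0],[0.3,0,0,-0.1,0]]'; python3 st.py;python3 -m jog '[[0.3,0,0,-0.05,0],[0.3,0,0,-0.05,0]]'; python3 st.py
```

```text
clock: 16.85
tcp_pos: [0.5056, 0.2101, 0.0366]
tool_rot: [-3.137, 0.006, 1.439]
contact_force: [-1.0, -0.9, -3.0]
width: 0.388
t 16.85 p [0.5056 0.2101 0.0366] yaw 1.4388 turned 1.066 F [-1.  -0.9 -3. ] M [-0.109  0.036 -0.039] w 33.8 q6 0.387
clock: 17.05
tcp_pos: [0.5057, 0.2101, 0.0364]
tool_rot: [-3.138, 0.006, 1.439]
contact_force: [-2.0, -1.4, 0.7]
width: 0.387
t 17.05 p [0.5057 0.2101 0.0364] yaw 1.4388 turned 1.066 F [-2.  -1.4  0.7] M [-0.161  0.304  0.047] w 33.7 q6 0.387
```

```bash
python3 -m jog '[[0.3,0,0,-0.05,0],[0.3,0,0,-0.05,0]]'; python3 st.py; python3 -m jog '[[0.5,0,0,0,0],[0.65,0,0,0,0],[0.8,0,0,0,0],[0.95,0,0,0,0],[0.95,0,0,0,0]]'; python3 st.py
```

```text
clock: 17.25
tcp_pos: [0.5057, 0.2101, 0.0363]
tool_rot: [-3.137, 0.006, 1.439]
contact_force: [-2.8, -1.7, 4.2]
width: 0.386
t 17.25 p [0.5057 0.2101 0.0363] yaw 1.4389 turned 1.066 F [-2.8 -1.7  4.2] M [-0.29   0.66  -0.012] w 33.6 q6 0.387
clock: 17.75
tcp_pos: [0.506, 0.2102, 0.0365]
tool_rot: [-3.138, 0.006, 1.439]
contact_force: [-0.9, 0.7, 0.3]
width: 0.76
t 17.75 p [0.506  0.2102 0.0365] yaw 1.4388 turned 1.066 F [-0.9  0.7  0.3] M [-0.102  0.054 -0.007] w 66.1 q6 0.387
```

```bash
python3 -m jog '[[0.95,0,0,0,0],[0.95,0,0,0,0],[0.95,0,0,0,0]]'; python3 st.py;  python3 - <<'E'
from h import *
s=snap("wrist");cv2.imwrite("pics/w9.png",s["color"][:,:,::-1])
E
```

```text
clock: 18.05
tcp_pos: [0.5062, 0.2102, 0.0367]
tool_rot: [-3.138, 0.006, 1.439]
contact_force: [-0.6, 0.5, -0.2]
width: 0.936
t 18.05 p [0.5062 0.2102 0.0367] yaw 1.4389 turned 1.066 F [-0.6  0.5 -0.2] M [-0.083  0.073 -0.013] w 81.4 q6 0.387
```

View pics/w9.png

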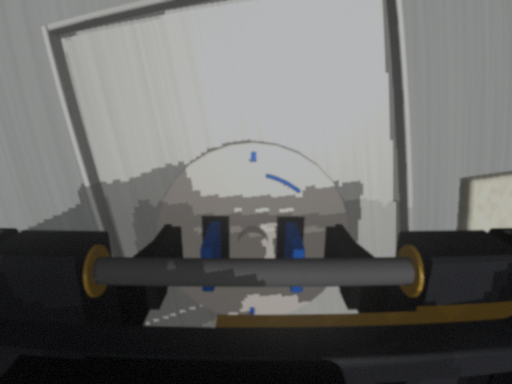

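Tabs sprung out (cols 211/294), fingers clear. Retreat straight up and move aside to check.

```bash
python3 -m jog '[[0.95,0,0,0.5,0],[0.95,0,0,2,0],[0.95,0,0,5,0],[0.95,0,0,9,0],[0.95,0,0,13,0]]'; python3 -m jog '[[0.95,0,0,5,0],[0.95,0,-5,9,0],[0.95,0,-10,10,0],[0.95,0,-12,10,0],[0.95,0,-12,10,0]]'; python3 st.py;  python3 - <<'E'
from h import *
t=snap("top");s=snap("side");w=snap("wrist")
for n,q in(("top",t),("side",s),("wrist",w)):
    cv2.imwrite(f"pics/{n}_end.png",q["color"][:,:,::-1]); print(n,blobs(blue(q["color"])))
E
```

```text
clock: 18.6
tcp_pos: [0.5059, 0.2101, 0.169]
tool_rot: [-3.138, 0.006, 1.439]
contact_force: [0.0, -0.1, 0.5]
width: 0.947
clock: 19.1
tcp_pos: [0.5067, 0.0867, 0.2721]
tool_rot: [3.14, 0.006, 1.435]
contact_force: [0.2, -0.0, 0.7]
width: 0.949
t 19.1 p [0.5067 0.0867 0.2721] yaw 1.4347 turned 1.062 F [ 0.2 -0.   0.7] M [-0.03   0.039  0.019] w 82.6 q6 0.157
top [([357, 189, 8, 13, 19], [359.8, 194.2]), ([356, 203, 11, 23, 27], [359.0, 214.3]), ([299, 283, 10, 7, 41], [303.0, 285.9]), ([305, 298, 10, 8, 48], [309.2, 301.4])]
side [([280, 134, 34, 8, 52], [296.3, 138.9]), ([356, 186, 5, 16, 58], [358.1, 193.7]), ([372, 186, 6, 15, 60], [374.9, 193.2]), ([278, 189, 37, 13, 87], [295.0, 197.6]), ([215, 300, 8, 17, 78], [217.9, 308.4]), ([233, 308, 8, 17, 76], [236.4, 317.0])]
wrist [([217, 57, 6, 21, 118], [219.5, 67.3]), ([256, 57, 6, 22, 123], [258.5, 67.7])]
```

View pics/side_end.png

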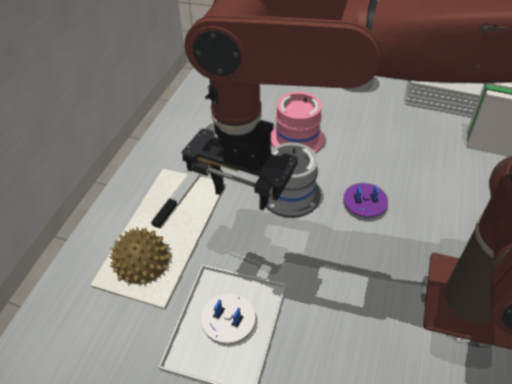

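View pics/wrist_end.png

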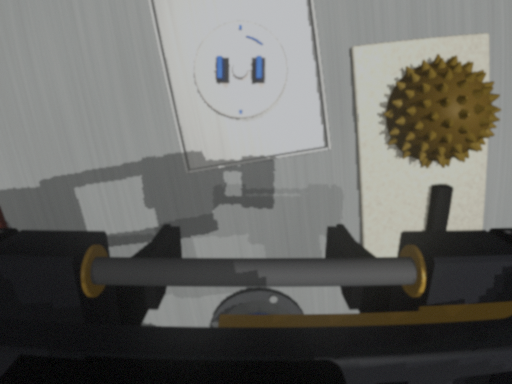

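```bash
python3 - <<'E'
from h import *
w=snap("wrist")
a,b=onz(w,(219.5,69),.066),onz(w,(258.5,69),.066); print((a+b)/2,np.linalg.norm(a-b), bot.get_obs()["dq"].round(3))
bot.hand_in()
E
```

```text
[0.50466565 0.20507954 0.066     ] 0.04336335406939119 [ 0.017  0.012  0.002 -0.003 -0.003 -0.001]
the job is handed in; nothing more can be done
```

The cap is off the canister and standing on its plug inside the metal tray. I handed the job in at about 19 s of the 72 s; hand-in gives no verdict.

- **Opening:** I squeezed both tabs with a 40 N grip until they were fully in. I then turned the cap anticlockwise 1.125 rad, until the end stop pushed back with 0.27–0.30 N m. After easing back 0.055 rad the stop was unloaded. When I lifted, the wrist felt only the cap's weight, about 3 N, so the lugs were clear. The 0.27–0.30 N m was at or just under your 0.3–0.5 N m stopping range. I took it as the stop because the torque rose steadily with each small turn.
- **Setting down:** The wrist force was at most about 4 N up at touchdown. I then opened the fingers and moved clear.
- **Last checks:**
  - **Cap in the tray:** It stands upright about 10 mm from the tray's middle, estimated at (0.507, 0.215). The last wrist picture puts the cap at (0.505, 0.205) and the arm's own reading at release was (0.506, 0.210), so they differ by about 5 mm.
  - **Tabs:** They have sprung out again, measured 43 mm between centres against 44 mm at rest.
  - **Bystanders:** The fruit, knife and look-alikes look unmoved in the final side picture. The bowl is hidden behind the arm there, but the arm never came down near it.

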